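Slide the crucible carrier past the spring gate

ROBOT

A 6-joint arm with a two-finger parallel gripper is mounted at the origin on the work surface. World frame = base frame: x ahead of the robot, y to its left, z up, the work surface at z = 0. Lengths are in mm, angles in degrees, forces in N, time in s.
With the tool pointing down it reaches from about 350 to 850 mm from the base axis. Payload 8.1 kg.
Tool frame: the origin (TCP) lies midway between the tips of the shut fingers; the grasp point (between the pads) lies 19 mm behind it; z points along the fingers, y is the line along which they close (so a half turn about z gives the same grasp; the last joint's range is limited). The gripper opens to 85 mm and grips with 20 to 120 N. Pads are 22 mm wide; open, the fingers measure 114 mm over their backs; the gripper's body (76 mm by 85 mm) begins 54 mm behind the grasp point. The pads swing forward as they close: fully open they stand 13 mm farther back than shut.
Start: joints at [-77.487, 7.471, 85.268, -0, 87.261, -4.893], TCP at [179.509, -572.522, 203.992] pointing down, gripper open.
Joint ranges: [-169.43, 169.43], [-51.17, 129.36], [1.28, 143.12], [-76.62, 256.62], [0, 156.53], [-152.29, 152.29]. Speed limits (degrees/s): [136.94, 136.94, 159.86, 180, 180, 180].

INTERFACE

Orientations are given as [roll, pitch, yaw] about the fixed x, y, z axes, in that order (R = Rz(yaw) Ry(pitch) Rx(roll)).
In Python, from bench import r gives the robot as it stands. The module is installed in compiled form; this text tells all that it offers.
- The arm moves only by the tool jog_arm, never from a script. Its argument "rows" is a list of rows, each a list of 2 entries, a list of its own where there are three numbers: the shift along the tool's x, y, z in mm, then the turn, a rotation vector about the tool's x, y, z in rad. A call has 1 to 10 rows; each row is the pose to reach, as a shift and turn from the pose commanded when the call began, along the tool's axes at that moment; what a row does not reach only later rows make up. A row lasts 1/10 s, in which the tool goes at most 50 mm and 8.59 degrees, less where a joint would pass 70% of its speed; a pose out of reach is approached as far as the arm can. A call with a gripper value outside its range is refused whole. "grip" is the finger opening in mm, from 0 to 85.4, set as the call begins (left out, the last holds). The fingers move at their own pace and stop on an object; "force" is the grip in N (left out, the last holds). Time passes only in rows, so rows that repeat a pose let the fingers close. It gives the time, the measured TCP pose, the force, the opening and the grip force at its end, in the units of the state.
- r.sense(): the state, without advancing time (a new reading comes with each control period).
- r.snapshot(name): name is "scene" or "top"; returns (picture, depth): 480x640x3 uint8, blue, green, red; 480x640 float32, mm along the optical axis (not along the pixel's ray), 0 where there is no reading.
- r.camera_params(name): a dict with "fx", "fy", "cx", "cy" (pixels), "pose" (4x4, takes a point from camera to world coordinates). Camera axes: x right, y down, z forward; pixel columns grow to the right and rows downward; lengths in mm; the calibration is good to about 2 mm. A picture is of the moment at which its call begins. camera_params takes no time and is no camera call.
- r.hand_in(): hands the job in; it is judged then, once.
The state is a dict: "time": time; "joint_pos": joint angles; "qd": joint speeds; "joint_efforts": joint torques, N m; "tool_pos": TCP position; "tcp_rot": TCP orientation; "ft_force": force on the tool from outside, world axes, zero at the start; "wrist_torque": the same for the moment, N m; "finger_gap": finger opening in mm; "grip_force": force on a finger pad.
Only numpy, scipy, OpenCV 4.12 (cv2) and the standard library are available. Lean on these libraries where they do the work, as an engineer would, in place of code of your own. Each camera call takes 0.05 s, during which the arm holds its last target. There are 200 camera calls.

TASK

Push the crucible carrier along the loading chute, under the spring gate and fully home against the end stop, then let the gate fall shut behind the crucible block and move clear. To get it past, press the gate's long side rail outward (away from the chute) with one fingertip and keep it pressed while the other finger pushes the carrier by its rear tab all the way home. Only push, never grip or lift the carrier; do not let the gate and the carrier touch each other, and do not disturb the other things on the bench.

Things in the scene. Friction and masses are not known exactly. Their poses are not given: they have to be found in the camera images.
- chute: Aluminium chute fixed to the bench. Origin: on the bench top (z = 0), on the chute's centre line, right under the gate flap. +x is the direction of travel, z up; the hinge and side rail are on its -y side. Floor top at z = 4 mm; side walls with inner faces at y = +-37, outer faces at +-42 mm, tops at z = 22 mm, running from x = -270 mm (open end) to the end stop.
- end_stop (a point): Middle of the face of the chute's end stop, at chute x = +100 mm; the stop's top is at z = 30 mm.
- hinge_foot (a point): Point on the gate's hinge axis, half-way between its two dark bearing blocks, at chute x = -30, y = -89, z = 16 mm. Foot and blocks (26 mm high) cover chute x = -80 to +20, y = -42 to -107 mm.
- carrier: Loose carrier lying in the chute, 200 mm long (x), 70 wide, about 0.35 kg. Origin: centre of its underside; its +x points along the travel. Tongue 6 mm thick along the full length; a white block with six steel crucibles on the front (x = +10 to +100, 34 mm high). It starts with its origin at chute x = -165 to -115 mm; home, its front touches the end stop and its origin is at chute x = 0.
- tab (a point): Middle of the rear face of the carrier's upright rear tab, 100 mm behind the carrier's origin, 20 mm above its underside. The tab is grey, 70 mm wide, 6 mm thick, its top 34 mm above the underside: push here. It never reaches the flap (home, it is 100 mm short of it).
- gate (a joint): Gate angle in rad: 0 shut, grows as the rail is pressed outward, stop at 1.0. Hinge axis along chute x at chute y = -89, z = 16 mm. Sprung shut with a few N at the rail; falls shut when let go. The carrier clears the flap at 0.5 or more (rail 16 mm outward; 0.8 is 24 mm).
- flap (a point): The gate's steel flap that bars the chute, 4 mm thick at chute x = 0, 72 mm wide, with an arm over the wall to the hinge. Site: middle of its lower edge. Shut: lower edge 14 mm, top 38 mm above the bench, so the carrier's tongue lies freely under it. Open at 0.8 rad it rises to about 125 mm above the bench.
- rail_mid (a point): Point at chute x = -180 mm on the axis of the gate's side rail: a steel rod 8 mm thick, parallel to the chute, from chute x = -300 to -30 mm. Shut, it is at chute y = -89, z = 50 mm, leaving 43 mm for a finger between the chute's outer wall face and the rod. It opens outward (chute -y) and a little down on a 34 mm radius. Upright arms at x = -60 and -30 mm; nothing is under the rod at x = -300 to -80 mm.
- bomb: Bystander, to be left alone: steel pressure vessel, 68 mm in diameter, 118 mm high, standing on the robot's side of the chute; origin at its underside centre.
- collar: Bystander, to be left alone: steel screw ring 66 mm across, 14 mm high, lying outside the rail; origin at its underside centre.
- beaker: Bystander, to be left alone: glass beaker 70 mm across, 90 mm high, on the robot's side of the chute; origin at its underside centre.
- jar: Bystander, to be left alone: amber jar 52 mm across, 75 mm high, beyond the gate on the rail side; origin at its underside centre.
- crucible: Bystander, to be left alone: single steel crucible 26 mm across, 16 mm high, lying outside the rail; origin at its underside centre.
- screwdriver: Bystander, to be left alone: screwdriver, 150 mm long, lying on the robot's side of the chute; origin at its underside centre.
- washbottle: Bystander, to be left alone: white bottle 60 mm across, 150 mm high, just beyond the end stop; origin at its underside centre.
Not all that is in view belongs to the job. What is shaped like the carrier but blue is not meant.

How it is judged:
By the outcome, as a careful person would: the job done as asked, in the order asked, and still so for the second after the job is handed in, with the robot touching nothing.
It also fails if it takes over 37 s, if anything falls off the work surface, if the arm or the gripper's body presses on something with over 40 N, if the wrist force passes 120 N, or if a joint passes its speed limit or range.

## Working session

There is one attempt and no reset: what is moved stays moved. The work goes in short steps, Python scripts to look and compute and a tool call to move; the robot and the scene stay as the last step left them, time stands still between calls to the robot, and variables do not carry over. Pictures are saved under pics/ and viewed, at most 10 in all, crops included, and the job is handed in when it is done.

Besides the shell and the picture viewer there is one more tool, called after ">>>" as name(argument=value, ...), one argument or row to a line, values as JSON. jog_arm: Moves the arm, as the interface text tells. Its arguments: {"type":"object","properties":{"rows":{"type":"array"},"grip":{"type":"number"},"force":{"type":"number"}},"required":["rows"]}

```bash
mkdir -p pics; cat > h.py <<'E'
from bench import r
import numpy as np, cv2
def snap(n,f):
    p,d=r.snapshot(n); cv2.imwrite(f'pics/{f}.png',p); np.save(f'pics/{f}.npy',d); return p,d
def w(n,d,u,v,z=None):
    c=r.camera_params(n); P=np.array(c['pose'])
    ray=np.array([(u-c['cx'])/c['fx'],(v-c['cy'])/c['fy'],1.])
    if z is None:
        k=np.median(d[v-1:v+2,u-1:u+2]); return (P@np.r_[ray*k,1])[:3]
    q=P[:3,:3]@ray; return P[:3,3]+q*(z-P[2,3])/q[2]
E
python3 - <<'E'
from h import *
snap('top','t1');snap('scene','s1')
for n in('top','scene'):print(r.camera_params(n))
print(r.sense())
E
```

```text
{'fx': 576.6281482815027, 'fy': 576.6281482815027, 'cx': 331.69240378342903, 'cy': 241.93344514351392, 'pose': array([[-4.31425045e-03, -9.95573812e-01,  9.38838271e-02,
         3.41748713e+02],
       [-9.99814952e-01,  6.05451259e-03,  1.82593971e-02,
        -5.81809156e+00],
       [-1.87469983e-02, -9.37876784e-02, -9.95415703e-01,
         1.21349105e+03],
       [ 0.00000000e+00,  0.00000000e+00,  0.00000000e+00,
         1.00000000e+00]])}
{'fx': 547.1383586223292, 'fy': 547.1383586223292, 'cx': 317.0724794281734, 'cy': 239.4933804934567, 'pose': array([[ 4.37960682e-03,  8.58483569e-01, -5.12822368e-01,
         1.01081178e+03],
       [ 9.99908599e-01,  2.80016639e-03,  1.32270037e-02,
         1.49394774e+01],
       [ 1.27911533e-02, -5.12833424e-01, -8.58392838e-01,
         9.86990652e+02],
       [ 0.00000000e+00,  0.00000000e+00,  0.00000000e+00,
         1.00000000e+00]])}
{'time': 0.1, 'joint_pos': array([-7.74877085e+01,  7.51022244e+00,  8.53246661e+01,  1.70172050e-04,
        8.72602713e+01, -4.89261891e+00]), 'qd': array([ 0.01480131, -0.12995352, -0.12323804, -0.05351192,  0.04998885,
       -0.13129188]), 'joint_efforts': array([ 1.78765324e-03, -5.70946276e+01, -5.01942945e+01, -9.59006093e-05,
        7.99911650e-03,  3.25895513e-06]), 'tool_pos': array([ 179.38253392, -571.98937694,  203.03959185]), 'tcp_rot': array([-1.79905201e+02, -8.28539141e-03,  1.74048952e+01]), 'ft_force': array([-0.63296833,  0.41150511, -0.22524538]), 'wrist_torque': array([0.03615667, 0.01883098, 0.00296964]), 'grip_force': 0.0, 'finger_gap': 85.58670362721698}
```

View pics/t1.png

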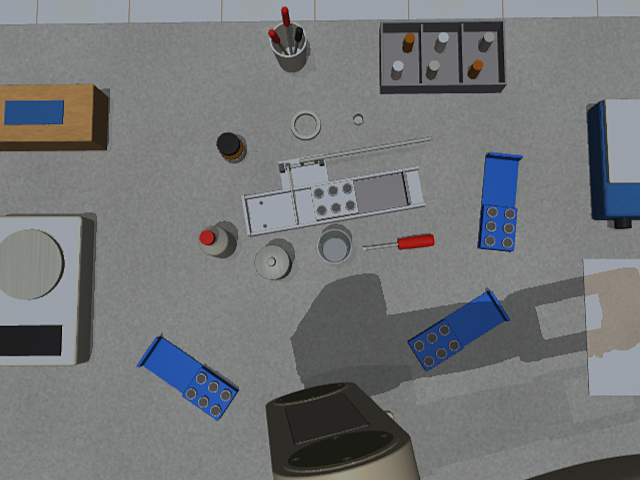

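View pics/s1.png

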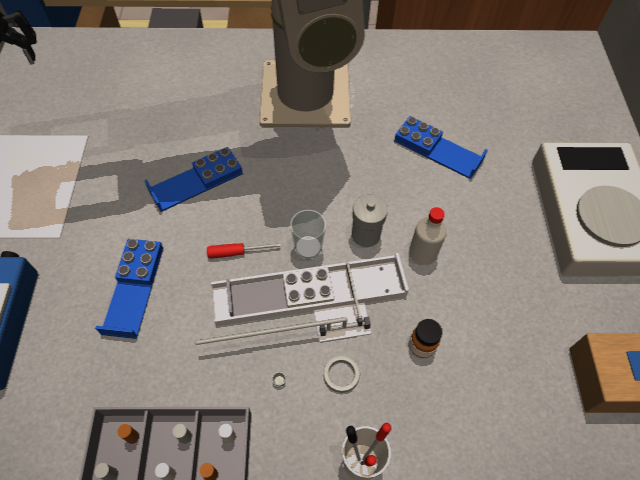

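The top view shows the grey/white carrier in the chute (cols 315–410, rows 170–220). The block end points left at the flap (col 293) and the rail runs from (315,158) to (432,138). Blue look-alikes are at (500,200), (457,330) and (190,378). The one in the chute is the carrier meant, because it is the only white and grey one and it lies in the chute. I'll confirm that in an enlarged crop.

```bash
python3 - <<'E'
from h import *
p=cv2.imread('pics/t1.png')[125:250,235:440]
cv2.imwrite('pics/c1.png',cv2.resize(p,None,fx=3.9,fy=3.9,interpolation=cv2.INTER_CUBIC))
p=cv2.imread('pics/s1.png')[245:365,190:415]
cv2.imwrite('pics/c2.png',cv2.resize(p,None,fx=3.5,fy=3.5,interpolation=cv2.INTER_CUBIC))
E
```

```text
(no output)
```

View pics/c1.png

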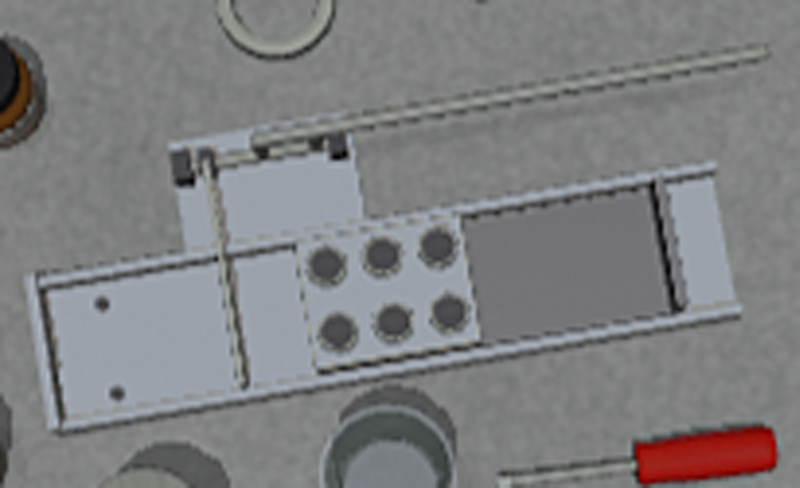

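View pics/c2.png

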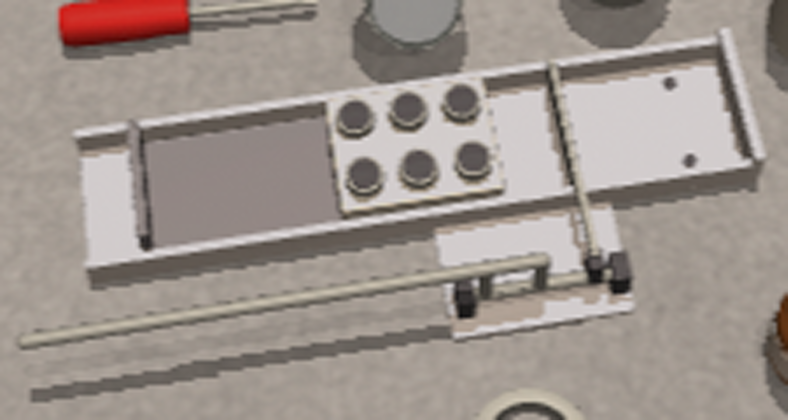

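The crops confirm it: the white block with six crucibles is on the gray tongue, and the tab is at right in the top crop (about (676,245)). Next I'll fit the chute pose to landmarks from both cameras.

```bash
cat > fit.py <<'E'
from h import *
from scipy.optimize import least_squares
obs=[('top',716,163,(-270,-42,22)),('top',741,310,(-270,42,22)),('top',768,51,(-300,-89,50)),('top',255,141,(-30,-89,50)),('top',244,386,(0,36,38)),
('scene',75,133,(-270,42,22)),('scene',90,268,(-270,-42,22)),('scene',22,341,(-300,-89,50)),('scene',548,259,(-30,-89,50)),('scene',553,65,(0,36,38)),
('top',667,178,('t',-35,38)),('top',687,306,('t',35,38)),('scene',129,124,('t',35,38)),('scene',144,247,('t',-35,38))]
S={'top':(3.9,235,125),'scene':(3.5,190,245)}
def proj(n,X):
    c=r.camera_params(n);P=np.array(c['pose']);q=P[:3,:3].T@(X-P[:3,3]);return np.array([c['fx']*q[0]/q[2]+c['cx'],c['fy']*q[1]/q[2]+c['cy']])
def res(s):
    o=[];c,k=np.cos(s[2]),np.sin(s[2])
    for n,u,v,m in obs:
        x=s[3]-100 if m[0]=='t' else m[0]
        X=np.array([s[0]+c*x-k*m[1],s[1]+k*x+c*m[1],m[2]])
        f,a,b=S[n];o+=list(proj(n,X)-[u/f+a,v/f+b])
    return np.array(o)
s=least_squares(res,[600,50,1.5,-140],loss='soft_l1',x_scale=[10,10,.1,10])
if __name__=='__main__':
    print(s.x,np.degrees(s.x[2]));print(res(s.x).reshape(-1,2).round(1))
    for n,f,u,v,z in[('bomb','top',272,255,118),('beaker','top',334,240,90),('collar','top',306,125,14),('cruc','top',358,119,16),('drv','top',415,241,15)]:
        X=w(f,None,u,v,z);d=X[:2]-s.x[:2];c,k=np.cos(s.x[2]),np.sin(s.x[2]);print(n,X.round(),round(c*d[0]+k*d[1]),round(-k*d[0]+c*d[1]))
E
python3 fit.py
```

```text
[ 528.05886886   94.54973236    1.73699423 -138.46478712] 99.5224383043688
[[-1.  -1.4]
 [ 0.  -0. ]
 [-2.4 -0.4]
 [-0.2 -1. ]
 [-1.4 -1.2]
 [-0.6 -1.3]
 [-1.6 -0.3]
 [ 0.6 -0.4]
 [-1.7 -0.1]
 [-1.  -2.8]
 [-1.8 -1.1]
 [-0.8 -0.9]
 [-0.6 -1.6]
 [-1.7 -3.7]]
bomb [421. 128. 118.] 51 100
beaker [451.  10.  90.] -70 89
collar [706.  70.  14.] -54 -171
cruc [717. -41.  16.] -165 -164
drv [ 456. -157.   15.] -236 113
```

```bash
sed -i "s|\[u/f+a,v/f+b\]|[(u+.5)/f-.5+a,(v+.5)/f-.5+b]|" fit.py
cat > go.py <<'E'
from h import *
from scipy.spatial.transform import Rotation as R
X0,Y0,YAW=[float(x) for x in open('pose.txt').read().split()[:3]]
def plan(cx,cy,z):
    "shift (mm) and rotvec (rad) in tool axes to chute x,y, world z, tool x along chute x, tool down"
    s=r.sense();Rt=R.from_euler('xyz',s['tcp_rot'],degrees=True);G=R.from_euler('xyz',[180,0,np.degrees(YAW)],degrees=True)
    c,k=np.cos(YAW),np.sin(YAW);T=np.array([X0+c*cx-k*cy,Y0+k*cx+c*cy,z])
    d=s['tool_pos'][:2]-[X0,Y0]
    print('t',s['time'],'chute xy',(c*d[0]+k*d[1]).round(1),(-k*d[0]+c*d[1]).round(1),'z',s['tool_pos'][2].round(1),'gap',s['finger_gap'].round(1),'F',s['ft_force'].round(1),'rpy',s['tcp_rot'].round(1))
    print('shift',Rt.inv().apply(T-s['tool_pos']).round(1),'rot',(Rt.inv()*G).as_rotvec().round(4),'world',T.round(1))
E
python3 fit.py; python3 - <<'E'
from fit import s
open('pose.txt','w').write(' '.join(map(str,s.x)))
from go import plan
plan(-252,-27,150)
E
```

```text
[ 528.00175411   94.60423715    1.73758066 -138.62127261] 99.55603861770321
[[-0.7 -1.1]
 [ 0.4  0.3]
 [-2.1 -0.1]
 [ 0.1 -0.6]
 [-1.  -0.8]
 [-0.2 -0.9]
 [-1.2  0.1]
 [ 1.   0. ]
 [-1.3  0.2]
 [-0.6 -2.5]
 [-1.4 -0.8]
 [-0.3 -0.6]
 [-0.3 -1.2]
 [-1.4 -3.2]]
bomb [421. 128. 118.] 51 100
beaker [451.  10.  90.] -70 89
collar [706.  70.  14.] -54 -171
cruc [717. -41.  16.] -165 -164
drv [ 456. -157.   15.] -236 113Traceback (most recent call last):
  File "<stdin>", line 4, in <module>
  File "go.py", line 9, in plan
    print('t',s['time'],'chute xy',(c*d[0]+k*d[1]).round(1),(-k*d[0]+c*d[1]).round(1),'z',s['tool_pos'][2].round(1),'gap',s['finger_gap'].round(1),'F',s['ft_force'].round(1),'rpy',s['tcp_rot'].round(1))
                                                                                                                          ^^^^^^^^^^^^^^^^^^^^^
AttributeError: 'float' object has no attribute 'round'
```

```bash
sed -i "s/s\['finger_gap'\].round(1)/round(float(s['finger_gap']),1)/" go.py
python3 - <<'E'
from go import plan
plan(-252,-27,150)
E
```

```text
t 0.1 chute xy -599.5 454.4 z 203.0 gap 85.6 F [-0.6  0.4 -0.2] rpy [-179.9   -0.    17.4]
shift [ 524.4 -278.4   53.6] rot [-1.3000e-03 -1.3000e-03 -1.4338e+00] world [ 596.5 -149.4  150. ]
```

>>> jog_arm(
  rows=[
    [[524,-278,20],[0,0,-1.434]],
    [[524,-278,20],[0,0,-1.434]],
    [[524,-278,20],[0,0,-1.434]],
    [[524,-278,20],[0,0,-1.434]],
    [[524,-278,20],[0,0,-1.434]],
    [[524,-278,20],[0,0,-1.434]],
    [[524,-278,20],[0,0,-1.434]],
    [[524,-278,20],[0,0,-1.434]],
    [[524,-278,20],[0,0,-1.434]],
    [[524,-278,20],[0,0,-1.434]],
  ],
  grip=70,
  force=60,
)

```text
time: 1.1
tool_pos: [531.6, -215.1, 186.8]
tcp_rot: [-180.0, -0.0, 99.9]
ft_force: [1.3, -1.1, 0.3]
finger_gap: 69.9
grip_force: 0.0
```

```bash
python3 -c "
from go import plan
plan(-252,-27,150)"
```

```text
t 1.1 chute xy -306.0 47.9 z 186.8 gap 69.9 F [ 1.3 -1.1  0.3] rpy [-180.    -0.    99.9]
shift [53.6 75.2 36.7] rot [-0.0004 -0.0001  0.0061] world [ 596.5 -149.4  150. ]
```

>>> jog_arm(
  rows=[
    [[27,37,40],[0,0,0.006]],
    [[54,75,80],[0,0,0.006]],
    [[54,75,90],[0,0,0.006]],
    [[54,75,90],[0,0,0.006]],
    [[54,75,90],[0,0,0.006]],
    [[54,75,90],[0,0,0.006]],
  ],
)

```text
time: 1.7
tool_pos: [596.0, -152.4, 98.7]
tcp_rot: [179.9, 0.1, 99.2]
ft_force: [0.1, 0.4, 0.5]
finger_gap: 70.1
grip_force: 0.0
```

```bash
python3 - <<'E'
from go import *
plan(-252,-27,60)
t,_=snap('top','t2');s,_=snap('scene','s2')
a=cv2.resize(t[110:260,290:470],None,fx=3.2,fy=3.2,interpolation=cv2.INTER_CUBIC)[:480]
b=cv2.resize(s[220:370,160:340],None,fx=3.2,fy=3.2,interpolation=cv2.INTER_CUBIC)[:480]
cv2.imwrite('pics/c3.png',cv2.resize(np.hstack([a,b]),(800,333)) if 0 else np.vstack([b]))
E
```

```text
t 1.7 chute xy -254.9 -26.1 z 98.7 gap 70.1 F [0.1 0.4 0.5] rpy [1.799e+02 1.000e-01 9.920e+01]
shift [ 2.9  0.9 38.7] rot [ 0.0015  0.0012 -0.0065] world [ 596.5 -149.4   60. ]
```

View pics/c3.png

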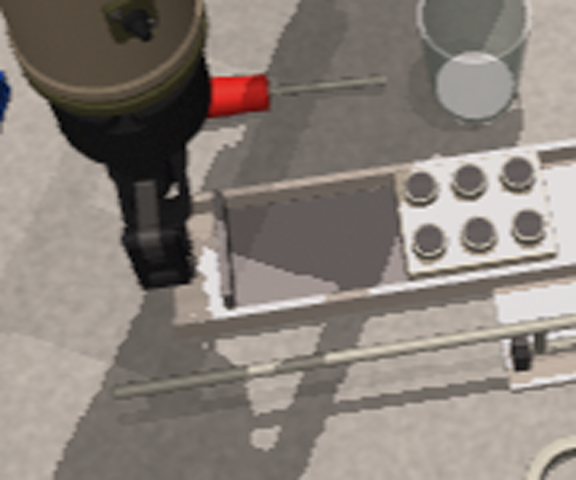

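The crop shows the outer finger above the chute's open end. Its tip's lower edge runs (143,289)–(193,280), and the tab is clear at (225,250). Next I'll check these against the expected tip positions.

```bash
python3 - <<'E'
from go import *
from fit import proj
c,k=np.cos(YAW),np.sin(YAW)
for z in(100,105,110):
  for x in(-266,-244):
    y=-75.6;X=np.array([X0+c*x-k*y,Y0+k*x+c*y,z]);print(z,x,((proj('scene',X)+.5-[160,220])*3.2-.5).round())
E
python3 - <<'E'
import cv2
t=cv2.imread('pics/t2.png')
cv2.imwrite('pics/c4.png',cv2.resize(t[100:260,300:460],None,fx=3.6,fy=3.6,interpolation=cv2.INTER_CUBIC))
E
```

```text
100 -266 [165. 326.]
100 -244 [206. 320.]
105 -266 [164. 322.]
105 -244 [205. 316.]
110 -266 [162. 319.]
110 -244 [203. 313.]
```

View pics/c4.png

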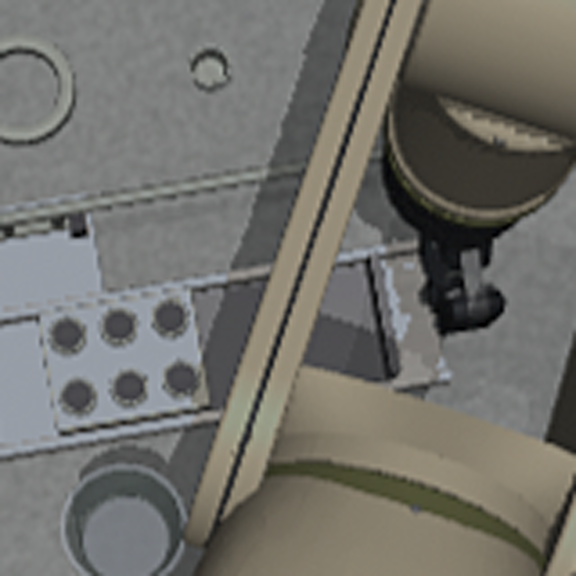

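```bash
python3 - <<'E'
from go import *
from fit import proj
c,k=np.cos(YAW),np.sin(YAW)
def ch(X): d=X[:2]-[X0,Y0]; return np.array([c*d[0]+k*d[1],-k*d[0]+c*d[1],X[2]]).round()
d=np.load('pics/s2.npy')
for u,v in[(150,240),(180,240),(150,270),(180,270),(165,283),(147,286),(190,278),(170,292),(160,200),(175,200)]:
  print('scene',u,v,ch(w('scene',d,round(u/3.2+160),round(v/3.2+220))))
d=np.load('pics/t2.npy')
for u,v in[(440,290),(450,320),(480,310),(495,305),(470,325),(435,240),(460,260),(470,260)]:
  print('top',u,v,ch(w('top',d,round(u/3.6+300),round(v/3.6+100))))
E
```

```text
scene 150 240 [-253.  -92.  237.]
scene 180 240 [-241.  -85.  219.]
scene 150 270 [-257.  -92.  207.]
scene 180 270 [-244.  -93.  204.]
scene 165 283 [-252.  -91.  188.]
scene 147 286 [-262.  -93.  191.]
scene 190 278 [-241.  -91.  188.]
scene 170 292 [-273.  -11.    0.]
scene 160 200 [-247.  -68.  231.]
scene 175 200 [-243.  -55.  204.]
top 440 290 [-245.   21.  185.]
top 450 320 [-242.   41.  217.]
top 480 310 [-254.   41.  234.]
top 495 305 [-262.   41.  235.]
top 470 325 [-258.   40.  186.]
top 435 240 [-242.    2.  220.]
top 460 260 [-249.   16.  236.]
top 470 260 [-254.   17.  236.]
```

```bash
python3 - <<'E'
from go import *
c,k=np.cos(YAW),np.sin(YAW)
for n,f in(('scene','s2'),('top','t2')):
  d=np.load(f'pics/{f}.npy');C=r.camera_params(n);P=np.array(C['pose'])
  v,u=np.mgrid[:480,:640];Q=np.stack([(u-C['cx'])/C['fx']*d,(v-C['cy'])/C['fy']*d,d],-1)@P[:3,:3].T+P[:3,3]
  e=Q[...,:2]-[X0,Y0];x=c*e[...,0]+k*e[...,1];y=-k*e[...,0]+c*e[...,1];z=Q[...,2]
  for lo,hi in((60,100),(100,130),(130,160),(160,180),(180,200),(200,240)):
    m=(d>0)&(abs(x+255)<60)&(abs(y+26)<100)&(z>lo)&(z<hi)
    print(n,lo,hi,m.sum(),[np.percentile(a[m],[0,5,50,95,100]).round().tolist() for a in(x,y,u,v)] if m.any() else '')
p=cv2.imread('pics/s2.png');cv2.imwrite('pics/c5.png',cv2.resize(p[130:330,140:290],None,fx=3,fy=3,interpolation=cv2.INTER_CUBIC))
print(r.sense()['tool_pos'],r.sense()['joint_pos'])
E
```

```text
scene 60 100 0 
scene 100 130 0 
scene 130 160 13 [[-255.0, -249.0, -242.0, -242.0, -242.0], [-72.0, -69.0, -66.0, -62.0, -62.0], [214.0, 218.0, 220.0, 221.0, 221.0], [298.0, 299.0, 303.0, 308.0, 309.0]]
scene 160 180 4 [[-243.0, -243.0, -241.0, -239.0, -239.0], [-70.0, -70.0, -68.0, -65.0, -64.0], [219.0, 219.0, 220.0, 220.0, 220.0], [294.0, 294.0, 298.0, 301.0, 301.0]]
scene 180 200 127 [[-268.0, -264.0, -248.0, -239.0, -237.0], [-93.0, -93.0, -88.0, -56.0, -51.0], [200.0, 204.0, 214.0, 219.0, 220.0], [282.0, 285.0, 305.0, 309.0, 310.0]]
scene 200 240 538 [[-271.0, -268.0, -250.0, -236.0, -233.0], [-95.0, -94.0, -76.0, -47.0, -42.0], [194.0, 198.0, 209.0, 218.0, 219.0], [266.0, 272.0, 288.0, 303.0, 306.0]]
top 60 100 0 
top 100 130 0 
top 130 160 17 [[-246.0, -246.0, -243.0, -241.0, -241.0], [11.0, 11.0, 16.0, 23.0, 23.0], [416.0, 416.0, 418.0, 420.0, 421.0], [179.0, 180.0, 183.0, 185.0, 186.0]]
top 160 180 17 [[-253.0, -253.0, -242.0, -239.0, -239.0], [10.0, 10.0, 18.0, 27.0, 37.0], [418.0, 418.0, 419.0, 424.0, 425.0], [176.0, 176.0, 181.0, 185.0, 191.0]]
top 180 200 98 [[-268.0, -262.0, -245.0, -237.0, -236.0], [-1.0, 2.0, 17.0, 41.0, 42.0], [416.0, 418.0, 422.0, 433.0, 436.0], [168.0, 170.0, 179.0, 191.0, 192.0]]
top 200 240 322 [[-270.0, -263.0, -249.0, -237.0, -234.0], [-90.0, -0.0, 28.0, 43.0, 43.0], [410.0, 417.0, 429.0, 437.0, 439.0], [114.0, 167.0, 180.0, 189.0, 191.0]]
[ 596.26438375 -152.67046498   99.15113028] [-1.91272466e+01  1.36689296e+01  8.94388082e+01 -9.86709670e-03
  7.67260265e+01 -2.82705154e+01]
```

View pics/c5.png

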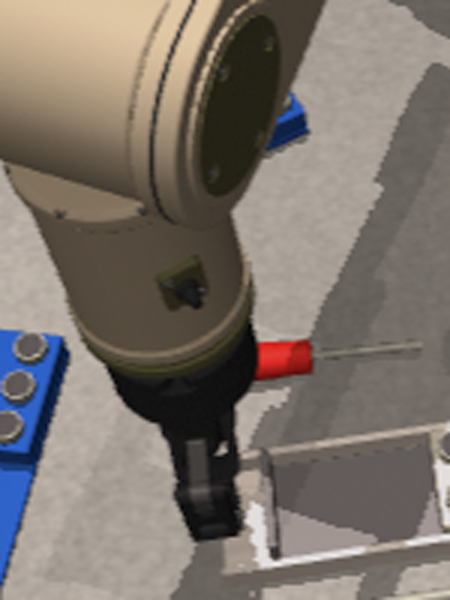

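The visible black part is the knuckle linkage, at z≈190–235. The slim tips are hidden behind it and their lateral position matches the plan. I'll descend behind the tab with the outer finger between wall and rail.

>>> jog_arm(
  rows=[
    [[0,1,25],[0,0,-0.006]],
    [[0,1,50],[0,0,-0.006]],
    [[0,1,70],[0,0,-0.006]],
    [[0,1,85],[0,0,-0.006]],
    [[0,1,92],[0,0,-0.006]],
    [[0,1,92],[0,0,-0.006]],
    [[0,1,92],[0,0,-0.006]],
  ],
)

```text
time: 2.5
tool_pos: [597.4, -151.6, 6.4]
tcp_rot: [179.9, 0.0, 99.6]
ft_force: [-1.1, -0.7, -0.5]
finger_gap: 70.3
grip_force: 0.0
```

```bash
python3 -c "
from go import *
plan(-254,-50,6)"
```

```text
t 2.5 chute xy -254.3 -27.6 z 6.4 gap 70.3 F [-1.1 -0.7 -0.5] rpy [179.9   0.   99.6]
shift [ 0.3 22.4  0.4] rot [ 0.0014  0.0008 -0.    ] world [ 619.5 -147.6    6. ]
```

>>> jog_arm(
  rows=[
    [[0,4,1],[0,0,0]],
    [[0,8,2],[0,0,0]],
    [[0,12,2],[0,0,0]],
    [[0,15,2],[0,0,0]],
    [[0,18,2],[0,0,0]],
    [[0,20,2],[0,0,0]],
    [[0,22,2],[0,0,0]],
    [[0,22,2],[0,0,0]],
    [[0,22,2],[0,0,0]],
  ],
  grip=85.4,
)

```text
time: 3.4
tool_pos: [618.0, -147.2, 2.8]
tcp_rot: [-180.0, -0.0, 99.6]
ft_force: [-0.8, 0.2, 0.7]
finger_gap: 85.1
grip_force: 0.6
```

```bash
cat > gate.py <<'E'
from go import *
from fit import proj
c,k=np.cos(YAW),np.sin(YAW)
def gate(f):
  out=[]
  for n in('scene','top'):
    p,d=snap(n,f+n[0]);C=r.camera_params(n);P=np.array(C['pose'])
    v,u=np.mgrid[:480,:640];Q=np.stack([(u-C['cx'])/C['fx']*d,(v-C['cy'])/C['fy']*d,d],-1)@P[:3,:3].T+P[:3,3]
    e=Q[...,:2]-[X0,Y0];x=c*e[...,0]+k*e[...,1];y=-k*e[...,0]+c*e[...,1];z=Q[...,2]
    m=(d>0)&(x>-220 if 0 else x>-200)&(x<-80)&(y<-75)&(y>-130)&(z>25)&(z<65)
    g=(d>0)&(abs(x)<14)&(y>-140)&(y<45)&(z>45)
    b=(d>0)&(x>-130)&(x<110)&(abs(y)<25)&(z>30)&(z<45)&(abs(x)>14)
    print(n,'rail n,y,z',m.sum(),np.median(y[m]).round(1) if m.any() else '',np.median(z[m]).round(1) if m.any() else '','flap n,zmax',g.sum(),np.percentile(z[g],98).round() if g.any() else '','block x',np.percentile(x[b],[2,98]).round(1) if b.any() else '')
E
python3 -c "
from gate import *
plan(-254,-50,4);gate('g1')"
```

```text
t 3.4 chute xy -253.4 -48.6 z 2.8 gap 85.1 F [-0.8  0.2  0.7] rpy [-180.    -0.    99.6]
shift [-0.6  1.4 -1.2] rot [-0.0006 -0.0004  0.0003] world [ 619.5 -147.6    4. ]
scene rail n,y,z 295 -105.8 50.5 flap n,zmax 204 91.0 block x [-126.4  104. ]
top rail n,y,z 224 -103.7 48.0 flap n,zmax 117 87.0 block x [-126.6  100.6]
```

>>> jog_arm(
  rows=[
    [[0,3,0],[0,0,0]],
    [[0,6,0],[0,0,0]],
    [[0,8,0],[0,0,0]],
    [[0,8,0],[0,0,0]],
    [[0,8,0],[0,0,0]],
  ],
)

```text
time: 4.0
tool_pos: [625.6, -145.9, 2.5]
tcp_rot: [-179.9, -0.0, 99.6]
ft_force: [-2.3, -0.1, -2.6]
finger_gap: 85.6
grip_force: 1.5
```

```bash
python3 -c "
from gate import *
plan(-111,-57,4);gate('g2')"
```

```text
t 4.0 chute xy -253.4 -56.3 z 2.5 gap 85.6 F [-2.3 -0.1 -2.6] rpy [-179.9   -0.    99.6]
shift [142.4   0.7  -1.4] rot [-0.0013 -0.0007  0.0003] world [602.6  -5.4   4. ]
scene rail n,y,z 296 -110.3 47.9 flap n,zmax 207 105.0 block x [-126.4  103.6]
top rail n,y,z 216 -108.3 45.4 flap n,zmax 109 102.0 block x [-124.9  101.4]
```

>>> jog_arm(
  rows=[
    [[0,3,-1],[0,0,0]],
    [[0,6,-1],[0,0,0]],
    [[0,6,-1],[0,0,0]],
    [[0,6,-1],[0,0,0]],
  ],
)

```text
time: 4.5
tool_pos: [633.8, -145.3, 5.5]
tcp_rot: [179.8, 0.1, 99.6]
ft_force: [-0.2, -0.3, 2.8]
finger_gap: 85.6
grip_force: 1.6
```

```bash
python3 -c "
from gate import *
plan(-111,-62,4);gate('g3')"
```

```text
t 4.5 chute xy -254.2 -64.5 z 5.5 gap 85.6 F [-0.2 -0.3  2.8] rpy [1.798e+02 1.000e-01 9.960e+01]
shift [143.2  -2.5   1.3] rot [0.003  0.0012 0.0004] world [607.6  -4.6   4. ]
scene rail n,y,z 296 -112.8 46.4 flap n,zmax 204 111.0 block x [-126.6  103.6]
top rail n,y,z 209 -110.4 43.9 flap n,zmax 105 112.0 block x [-126.2  101.8]
```

>>> jog_arm(
  rows=[
    [[2,1,0],[0,0,0]],
    [[5,2,0],[0,0,0]],
    [[8,2,0],[0,0,0]],
    [[12,2,0],[0,0,0]],
    [[16,2,0],[0,0,0]],
    [[20,2,0],[0,0,0]],
    [[24,2,0],[0,0,0]],
    [[27,2,0],[0,0,0]],
    [[30,2,0],[0,0,0]],
    [[30,2,0],[0,0,0]],
  ],
)

```text
time: 5.6
tool_pos: [629.0, -114.5, 4.0]
tcp_rot: [-180.0, -0.0, 99.6]
ft_force: [-0.9, 1.3, 1.6]
finger_gap: 85.2
grip_force: 0.9
```

```bash
sed -i 's/b=(d>0)&(x>-130)/b=(d>0)\&(x>-135)/' gate.py; python3 -c "
from gate import *
plan(-111,-64,4);gate('g4')"
```

```text
t 5.6 chute xy -223.0 -64.8 z 4.0 gap 85.2 F [-0.9  1.3  1.6] rpy [-180.    -0.    99.6]
shift [ 1.12e+02 -8.00e-01  1.00e-01] rot [-0.0002 -0.0005  0.0007] world [609.5  -4.2   4. ]
scene rail n,y,z 297 -114.5 44.7 flap n,zmax 211 118.0 block x [-126.7  103.9]
top rail n,y,z 154 -112.2 41.6 flap n,zmax 101 117.0 block x [-98.1 102. ]
```

>>> jog_arm(
  rows=[
    [[4,0,0],[0,0,0]],
    [[9,0,0],[0,0,0]],
    [[15,0,0],[0,0,0]],
    [[21,0,0],[0,0,0]],
    [[27,0,0],[0,0,0]],
    [[33,0,0],[0,0,0]],
    [[39,0,0],[0,0,0]],
    [[45,0,0],[0,0,0]],
    [[50,0,0],[0,0,0]],
    [[50,0,0],[0,0,0]],
  ],
)

```text
time: 6.7
tool_pos: [620.7, -64.8, 4.1]
tcp_rot: [-180.0, -0.0, 99.6]
ft_force: [-0.1, 2.2, 2.5]
finger_gap: 85.4
grip_force: 1.1
```

```bash
python3 -c "
from gate import *
plan(-111,-64,4);gate('g5')
p=cv2.imread('pics/g5s.png');cv2.imwrite('pics/c6.png',cv2.resize(p[200:380,180:430],None,fx=3.2,fy=3.2,interpolation=cv2.INTER_CUBIC))"
```

```text
t 6.7 chute xy -172.6 -64.9 z 4.1 gap 85.4 F [-0.1  2.2  2.5] rpy [-180.    -0.    99.6]
shift [61.6 -0.8  0.1] rot [-0.0001 -0.0006  0.001 ] world [609.5  -4.2   4. ]
scene rail n,y,z 226 -114.5 44.6 flap n,zmax 209 118.0 block x [-125.7  104.1]
top rail n,y,z 36 -112.2 42.5 flap n,zmax 105 116.0 block x [-129.2  103.7]
```

View pics/c6.png

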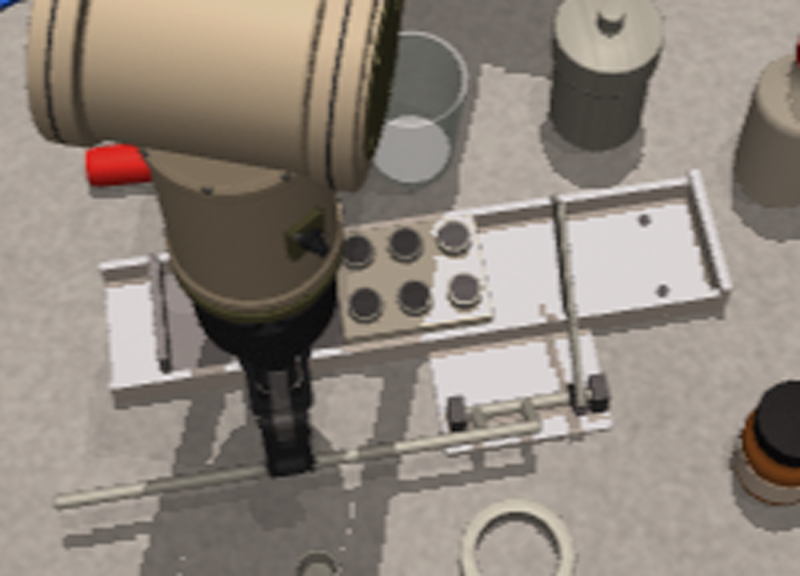

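The view shows that the carrier hasn't moved: the tab is still at (163,310) and the finger is already past it at about (290,470). The tips therefore stand higher than I assumed and passed over the tab. I'll measure the tip height from depth.

```bash
python3 - <<'E'
from go import *
c,k=np.cos(YAW),np.sin(YAW)
for n,f,x0 in(('scene','g5s',-173),('top','g5t',-173),('scene','g3s',-254),('top','g3t',-254)):
  d=np.load(f'pics/{f}.npy');C=r.camera_params(n);P=np.array(C['pose'])
  v,u=np.mgrid[:480,:640];Q=np.stack([(u-C['cx'])/C['fx']*d,(v-C['cy'])/C['fy']*d,d],-1)@P[:3,:3].T+P[:3,3]
  e=Q[...,:2]-[X0,Y0];x=c*e[...,0]+k*e[...,1];y=-k*e[...,0]+c*e[...,1];z=Q[...,2]
  print(f)
  for lo in range(40,200,10):
    m=(d>0)&(abs(x-x0)<30)&(abs(y+64)<100)&(z>lo)&(z<lo+10)
    if m.any(): print(lo,m.sum(),'x',np.percentile(x[m],[0,50,100]).round(),'y',np.percentile(y[m],[0,10,50,90,100]).round())
E
```

```text
g5s
40 79 x [-203. -187. -143.] y [-118. -117. -114. -111. -110.]
50 1 x [-147. -147. -147.] y [-117. -117. -117. -117. -117.]
90 26 x [-183. -169. -157.] y [-139. -139. -137. -124. -113.]
100 77 x [-184. -168. -155.] y [-139. -138. -134.  -95.  -93.]
110 96 x [-187. -175. -153.] y [-138. -136. -103.  -98.  -93.]
120 99 x [-187. -170. -153.] y [-137. -136. -132.  -90.  -87.]
130 64 x [-189. -165. -151.] y [-135. -134. -132.  -87.  -84.]
140 201 x [-182. -170. -158.] y [-134. -132. -122. -102.  -99.]
150 61 x [-182. -171. -159.] y [-133. -128. -103. -101.  -98.]
160 76 x [-203. -170. -143.] y [-103. -102. -100.  -91.  -82.]
170 93 x [-202. -174. -143.] y [-103. -102.  -99.  -92.  -83.]
180 95 x [-203. -173. -144.] y [-103. -102.  -98.  -89.  -83.]
190 117 x [-202. -171. -144.] y [-103. -102.  -98.  -91.  -83.]
g5t
50 1 x [-160. -160. -160.] y [-15. -15. -15. -15. -15.]
60 1 x [-160. -160. -160.] y [-15. -15. -15. -15. -15.]
80 3 x [-160. -159. -159.] y [-16. -16. -14.  -9.  -8.]
90 34 x [-185. -168. -158.] y [-20. -15.   6.  10.  10.]
100 58 x [-187. -165. -154.] y [-39. -30. -21.   8
[... 1708 characters left out ...]
]
80 3 x [-241. -239. -239.] y [-20. -19. -14. -13. -13.]
90 21 x [-263. -243. -240.] y [-136.  -15.  -10.    9.   10.]
100 50 x [-268. -244. -235.] y [-34. -29. -21.   7.  10.]
110 58 x [-268. -246. -235.] y [-43. -31. -24.   8.   9.]
120 50 x [-267. -241. -235.] y [-40. -37.   2.   7.   9.]
130 39 x [-264. -246. -233.] y [-41. -32.   2.   6.   7.]
140 151 x [-264. -251. -239.] y [-31. -25.  -7.   4.   5.]
150 31 x [-263. -251. -239.] y [-29. -27. -26.  -0.   3.]
160 24 x [-266. -244. -225.] y [-39. -36. -27. -26. -26.]
170 35 x [-270. -246. -226.] y [-37. -33. -28. -26. -25.]
180 32 x [-266. -238. -225.] y [-39. -37. -28. -26. -26.]
190 25 x [-259. -238. -225.] y [-38. -34. -28. -26. -26.]
```

>>> jog_arm(
  rows=[
    [[0,-4,0],[0,0,0]],
    [[0,-9,0],[0,0,0]],
    [[0,-14,0],[0,0,0]],
    [[0,-19,0],[0,0,0]],
    [[0,-24,0],[0,0,0]],
    [[0,-29,0],[0,0,0]],
    [[0,-33,0],[0,0,0]],
    [[0,-36,0],[0,0,0]],
    [[0,-36,-20],[0,0,0]],
    [[0,-36,-50],[0,0,0]],
  ],
  grip=70,
)

```text
time: 7.8
tool_pos: [581.7, -71.6, 50.9]
tcp_rot: [-179.6, -0.2, 99.5]
ft_force: [0.8, -0.6, -0.5]
finger_gap: 69.9
grip_force: 0.0
```

>>> jog_arm(
  rows=[
    [[0,0,-10],[0,0,0]],
    [[-35,0,-10],[0,0,0]],
    [[-75,0,-10],[0,0,0]],
    [[-84,0,-5],[0,0,0]],
    [[-84,0,10],[0,0,0]],
    [[-84,0,20],[0,0,0]],
    [[-84,0,30],[0,0,0]],
    [[-84,0,30],[0,0,0]],
  ],
)

```text
time: 8.6
tool_pos: [597.1, -152.8, 21.0]
tcp_rot: [-179.8, -0.1, 99.6]
ft_force: [-0.5, 1.0, -1.3]
finger_gap: 70.1
grip_force: 0.0
```

```bash
python3 -c "
from gate import *
plan(-256,-27,6);gate('g6')
p=cv2.imread('pics/g6s.png');q=cv2.imread('pics/g6t.png');f=lambda a:cv2.resize(a,(400,400),interpolation=cv2.INTER_CUBIC)
cv2.imwrite('pics/c7.png',np.hstack([f(p[220:350,190:320]),f(q[130:260,320:450])]))"
```

```text
t 8.6 chute xy -255.5 -27.1 z 21.0 gap 70.1 F [-0.5  1.  -1.3] rpy [-1.798e+02 -1.000e-01  9.960e+01]
shift [-0.6 -0.  15. ] rot [-0.0043 -0.0026  0.0015] world [ 597.1 -153.4    6. ]
scene rail n,y,z 296 -90.8 54.1 flap n,zmax 0  block x [-126.1  104.1]
top rail n,y,z 227 -88.6 51.7 flap n,zmax 0  block x [-125.4  101.9]
```

View pics/c7.png

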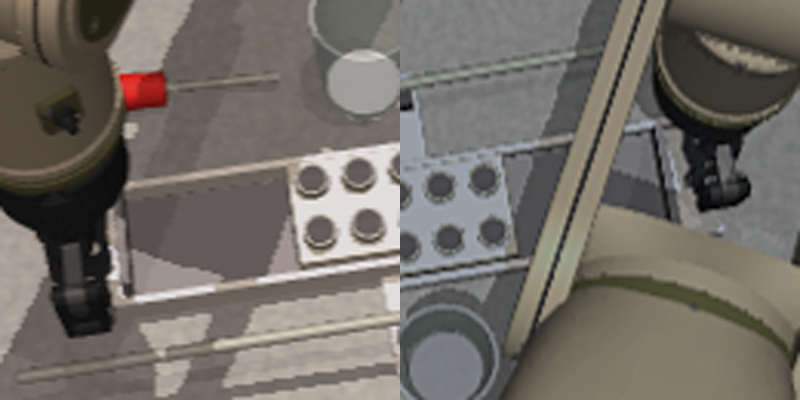

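The gate is shut and nothing was disturbed. The carrier is unmoved, with the finger behind the tab again (left half at (85,320)). The open tips stand at least 34 mm above the reported TCP, so I'll go lower: TCP z ≈ −18.

>>> jog_arm(
  rows=[
    [[0,0,6],[0,0,0]],
    [[0,0,12],[0,0,0]],
    [[0,0,18],[0,0,0]],
    [[0,0,23],[0,0,0]],
    [[0,0,27],[0,0,0]],
    [[0,0,30],[0,0,0]],
    [[0,0,30],[0,0,0]],
  ],
)

```text
time: 9.4
tool_pos: [598.8, -154.6, -6.5]
tcp_rot: [-180.0, -0.0, 99.6]
ft_force: [0.0, 0.6, -0.1]
finger_gap: 70.1
grip_force: 0.0
```

>>> jog_arm(
  rows=[
    [[0,0,2],[0,0,0]],
    [[0,0,4],[0,0,0]],
    [[0,0,6],[0,0,0]],
    [[0,0,6],[0,0,0]],
  ],
)

```text
time: 9.8
tool_pos: [599.0, -154.6, -12.2]
tcp_rot: [-180.0, -0.0, 99.6]
ft_force: [0.3, 0.9, 0.5]
finger_gap: 69.9
grip_force: 0.0
```

>>> jog_arm(
  rows=[
    [[0,0,2],[0,0,0]],
    [[0,0,4],[0,0,0]],
    [[0,0,6],[0,0,0]],
    [[0,0,6],[0,0,0]],
  ],
)

```text
time: 10.2
tool_pos: [598.9, -154.6, -18.4]
tcp_rot: [-180.0, -0.0, 99.6]
ft_force: [-0.1, -0.1, -0.1]
finger_gap: 70.3
grip_force: 0.0
```

```bash
python3 - <<'E'
from go import *
plan(-256,-50,-18)
c,k=np.cos(YAW),np.sin(YAW)
for n,f in(('scene','h1s'),('top','h1t')):
  p,d=snap(n,f);C=r.camera_params(n);P=np.array(C['pose'])
  v,u=np.mgrid[:480,:640];Q=np.stack([(u-C['cx'])/C['fx']*d,(v-C['cy'])/C['fy']*d,d],-1)@P[:3,:3].T+P[:3,3]
  e=Q[...,:2]-[X0,Y0];x=c*e[...,0]+k*e[...,1];y=-k*e[...,0]+c*e[...,1];z=Q[...,2]
  for lo in range(25,110,10):
    m=(d>0)&(abs(x+255)<15)&(abs(y+27)<75)&(abs(y+89)>12)&(z>lo)&(z<lo+10)
    if m.any(): print(n,lo,m.sum(),'x',np.percentile(x[m],[0,50,100]).round(),'y',np.percentile(y[m],[0,10,50,90,100]).round())
E
```

```text
t 10.2 chute xy -257.5 -28.6 z -18.4 gap 70.3 F [-0.1 -0.1 -0.1] rpy [-180.    -0.    99.6]
shift [ 1.5 21.4 -0.4] rot [-0.0007 -0.0003  0.0002] world [ 619.8 -149.5  -18. ]
scene 25 7 x [-257. -244. -243.] y [-70. -69. -67. -42. -41.]
scene 35 4 x [-245. -244. -243.] y [-69. -69. -69. -67. -66.]
scene 55 5 x [-243. -243. -242.] y [-77. -76. -72. -66. -65.]
scene 65 8 x [-244. -243. -241.] y [-75. -75. -72. -71. -70.]
scene 75 41 x [-269. -248. -240.] y [-71. -68. -65. -56. -53.]
scene 85 44 x [-270. -252. -240.] y [-69. -65. -62. -59. -57.]
scene 95 18 x [-270. -243. -240.] y [-77. -59. -55. -52. -48.]
scene 105 14 x [-269. -243. -240.] y [-76. -71. -52. -49. -49.]
top 25 4 x [-249. -244. -240.] y [ 2.  6. 18. 23. 25.]
top 35 8 x [-249. -244. -240.] y [-21.  -1.  13.  20.  21.]
top 45 2 x [-260. -255. -250.] y [ 7.  8. 13. 19. 20.]
top 55 17 x [-258. -246. -242.] y [ 9. 10. 16. 21. 29.]
top 65 39 x [-268. -248. -242.] y [ 8. 12. 18. 38. 39.]
top 75 31 x [-268. -247. -242.] y [-3.  5.  9. 28. 39.]
top 85 29 x [-267. -244. -240.] y [-2.  1. 32. 39. 40.]
top 95 17 x [-267. -244. -241.] y [-3. -1. 31. 39. 40.]
top 105 34 x [-267. -251. -243.] y [ 2.  9. 26. 40. 40.]
```

>>> jog_arm(
  rows=[
    [[0,4,0],[0,0,0]],
    [[0,8,0],[0,0,0]],
    [[0,12,0],[0,0,0]],
    [[0,15,0],[0,0,0]],
    [[0,18,0],[0,0,0]],
    [[0,20,0],[0,0,0]],
    [[0,21,0],[0,0,0]],
    [[0,21,0],[0,0,0]],
    [[0,21,0],[0,0,0]],
  ],
  grip=85.4,
)

```text
time: 11.2
tool_pos: [619.7, -151.1, -18.1]
tcp_rot: [-180.0, -0.0, 99.6]
ft_force: [-2.9, 0.5, -1.8]
finger_gap: 85.4
grip_force: 1.5
```

```bash
python3 -c "
from gate import *
plan(-111,-50,-18);gate('g7')"
```

```text
t 11.2 chute xy -257.6 -49.6 z -18.1 gap 85.4 F [-2.9  0.5 -1.8] rpy [-180.    -0.    99.6]
shift [146.6   0.4  -0. ] rot [-0.0005 -0.0003  0.0002] world [595.7  -6.6 -18. ]
scene rail n,y,z 296 -110.9 47.7 flap n,zmax 208 106.0 block x [-126.8  103.8]
top rail n,y,z 224 -108.6 45.0 flap n,zmax 113 107.0 block x [-126.8   99.8]
```

>>> jog_arm(
  rows=[
    [[0,2,2],[0,0,0]],
    [[0,4,4],[0,0,0]],
    [[4,4,4],[0,0,0]],
    [[8,4,4],[0,0,0]],
    [[12,4,4],[0,0,0]],
    [[16,4,4],[0,0,0]],
    [[20,4,4],[0,0,0]],
    [[24,4,4],[0,0,0]],
    [[27,4,4],[0,0,0]],
    [[27,4,4],[0,0,0]],
  ],
)

```text
time: 12.3
tool_pos: [619.5, -123.4, -21.7]
tcp_rot: [180.0, -0.0, 99.6]
ft_force: [-0.2, -1.2, 0.5]
finger_gap: 85.1
grip_force: 0.8
```

```bash
cat > blk.py <<'E'
from go import *
def blk(f):
  "carrier shift in chute x by template match of the block in the top view"
  a=cv2.imread('pics/t1.png')[180:222,310:358];p=cv2.imread(f'pics/{f}.png')
  for lo,i in((0,a),):
    m=cv2.matchTemplate(p[150:240,230:370],i,cv2.TM_CCOEFF_NORMED);_,s,_,l=cv2.minMaxLoc(m);u,v=l[0]+230,l[1]+150
    q=[w('top',None,*t,38)[:2] for t in((u,v),(310,180))];d=q[0]-q[1];print('block moved',round(float(np.cos(YAW)*d[0]+np.sin(YAW)*d[1]),1),'score',round(s,2))
E
python3 -c "
from gate import *
from blk import blk
plan(-111,-54,-22);gate('g8');blk('g8t')"
```

```text
t 12.3 chute xy -230.1 -54.1 z -21.7 gap 85.1 F [-0.2 -1.2  0.5] rpy [180.   -0.   99.6]
shift [119.1   0.    0.4] rot [ 0.0003 -0.0003  0.0006] world [599.7  -5.9 -22. ]
scene rail n,y,z 299 -115.4 43.9 flap n,zmax 214 118.0 block x [-103.7  104.1]
top rail n,y,z 166 -113.0 41.4 flap n,zmax 101 118.0 block x [-101.4  100.8]
block moved 23.1 score 0.87
```

The carrier is now moving and the gate is at about 0.75 rad. I'll keep pushing.

>>> jog_arm(
  rows=[
    [[5,0,0],[0,0,0]],
    [[10,0,0],[0,0,0]],
    [[16,0,0],[0,0,0]],
    [[22,0,0],[0,0,0]],
    [[28,0,0],[0,0,0]],
    [[34,0,0],[0,0,0]],
    [[40,0,0],[0,0,0]],
    [[46,0,0],[0,0,0]],
    [[50,0,0],[0,0,0]],
    [[50,0,0],[0,0,0]],
  ],
)

```text
time: 13.4
tool_pos: [610.9, -73.5, -21.9]
tcp_rot: [-180.0, -0.1, 99.6]
ft_force: [-0.6, 1.2, 0.9]
finger_gap: 85.6
grip_force: 0.6
```

```bash
python3 -c "
from gate import *
from blk import blk
plan(-111,-54,-22);gate('g9');blk('g9t')"
```

```text
t 13.4 chute xy -179.6 -53.9 z -21.9 gap 85.6 F [-0.6  1.2  0.9] rpy [-1.80e+02 -1.00e-01  9.96e+01]
shift [68.6  0.2  0.1] rot [-0.0001 -0.0009  0.0008] world [599.7  -5.9 -22. ]
scene rail n,y,z 241 -115.2 43.9 flap n,zmax 217 120.0 block x [-54.3 104.8]
top rail n,y,z 50 -112.7 41.8 flap n,zmax 104 118.0 block x [-50.4 103.1]
block moved 73.9 score 0.72
```

>>> jog_arm(
  rows=[
    [[5,0,0],[0,0,0]],
    [[10,0,0],[0,0,0]],
    [[16,0,0],[0,0,0]],
    [[22,0,0],[0,0,0]],
    [[28,0,0],[0,0,0]],
    [[34,0,0],[0,0,0]],
    [[40,0,0],[0,0,0]],
    [[46,0,0],[0,0,0]],
    [[50,0,0],[0,0,0]],
    [[52,0,0],[0,0,0]],
  ],
)

```text
time: 14.5
tool_pos: [602.4, -22.9, -21.8]
tcp_rot: [-180.0, -0.0, 99.6]
ft_force: [-0.7, -2.0, -0.5]
finger_gap: 85.7
grip_force: 1.7
```

>>> jog_arm(
  rows=[
    [[1,0,0],[0,0,0]],
    [[2,0,0],[0,0,0]],
    [[3,0,0],[0,0,0]],
    [[4,0,0],[0,0,0]],
    [[5,0,0],[0,0,0]],
    [[6,0,0],[0,0,0]],
  ],
)

```text
time: 15.1
tool_pos: [601.5, -17.5, -21.9]
tcp_rot: [-180.0, -0.0, 99.6]
ft_force: [-0.0, -2.8, -0.9]
finger_gap: 85.4
grip_force: 1.7
```

```bash
python3 -c "
from gate import *
from blk import blk
plan(-111,-54,-22);gate('g10');blk('g10t')"
```

```text
t 15.1 chute xy -122.7 -53.8 z -21.9 gap 85.4 F [-0.  -2.8 -0.9] rpy [-180.    -0.    99.6]
shift [11.7  0.2  0.1] rot [-0.     -0.      0.0001] world [599.7  -5.9 -22. ]
scene rail n,y,z 243 -114.9 44.2 flap n,zmax 212 119.0 block x [ 16.6 104.5]
top rail n,y,z 0   flap n,zmax 72 116.0 block x [-108.   101.9]
block moved 130.4 score 0.57
```

>>> jog_arm(
  rows=[
    [[1,0,0],[0,0,0]],
    [[2,0,0],[0,0,0]],
    [[3,0,0],[0,0,0]],
    [[4,0,0],[0,0,0]],
    [[5,0,0],[0,0,0]],
    [[5,0,0],[0,0,0]],
  ],
)

```text
time: 15.8
tool_pos: [600.6, -12.3, -21.9]
tcp_rot: [-180.0, -0.0, 99.6]
ft_force: [-1.2, -2.8, -0.8]
finger_gap: 85.4
grip_force: 1.3
```

>>> jog_arm(
  rows=[
    [[0.5,0,0],[0,0,0]],
    [[1,0,0],[0,0,0]],
    [[1.5,0,0],[0,0,0]],
    [[2,0,0],[0,0,0]],
    [[2,0,0],[0,0,0]],
  ],
)

```text
time: 16.3
tool_pos: [600.3, -10.5, -21.8]
tcp_rot: [180.0, -0.0, 99.6]
ft_force: [-1.6, -3.2, 0.2]
finger_gap: 85.4
grip_force: 1.6
```

>>> jog_arm(
  rows=[
    [[0.5,0,0],[0,0,0]],
    [[1,0,0],[0,0,0]],
    [[1.5,0,0],[0,0,0]],
    [[2,0,0],[0,0,0]],
    [[2,0,0],[0,0,0]],
  ],
)

```text
time: 16.8
tool_pos: [600.0, -8.7, -21.8]
tcp_rot: [180.0, 0.0, 99.6]
ft_force: [-2.0, -4.6, -1.0]
finger_gap: 85.5
grip_force: 2.5
```

```bash
python3 -c "
from gate import *
from blk import blk
plan(-111,-54,-22);gate('g11');blk('g11t')"
```

```text
t 16.8 chute xy -113.9 -53.9 z -21.8 gap 85.5 F [-2.  -4.6 -1. ] rpy [180.    0.   99.6]
shift [2.9 0.1 0.2] rot [0.     0.0004 0.0004] world [599.7  -5.9 -22. ]
scene rail n,y,z 240 -115.0 44.1 flap n,zmax 212 118.0 block x [ 16.  104.2]
top rail n,y,z 0   flap n,zmax 17 67.0 block x [-99.3 101.5]
block moved 138.9 score 0.62
```

>>> jog_arm(
  rows=[
    [[0.5,0,0],[0,0,0]],
    [[1,0,0],[0,0,0]],
    [[1.5,0,0],[0,0,0]],
    [[1.5,0,0],[0,0,0]],
  ],
)

```text
time: 17.3
tool_pos: [599.9, -8.7, -21.7]
tcp_rot: [-180.0, 0.1, 99.6]
ft_force: [-1.0, -11.5, 0.0]
finger_gap: 85.7
grip_force: 6.0
```

>>> jog_arm(
  rows=[
    [[0.5,0,0],[0,0,0]],
    [[1,0,0],[0,0,0]],
    [[1,0,0],[0,0,0]],
  ],
)

```text
time: 17.6
tool_pos: [599.9, -8.7, -21.6]
tcp_rot: [-180.0, 0.2, 99.6]
ft_force: [-1.5, -15.4, 0.0]
finger_gap: 85.0
grip_force: 8.0
```

Force is rising with no further motion and the block has moved 139 mm, so the carrier is home. I'll back off, ease the gate shut and lift away.

>>> jog_arm(
  rows=[
    [[-3,0,0],[0,0,0]],
    [[-8,0,0],[0,0,0]],
    [[-14,0,0],[0,0,0]],
    [[-14,-5,0],[0,0,0]],
    [[-14,-10,0],[0,0,0]],
    [[-14,-15,-2],[0,0,0]],
    [[-14,-19,-4],[0,0,0]],
    [[-14,-23,-6],[0,0,0]],
    [[-14,-26,-8],[0,0,0]],
    [[-14,-27,-8],[0,0,0]],
  ],
)

```text
time: 18.6
tool_pos: [575.7, -24.4, -13.1]
tcp_rot: [179.9, 0.0, 99.6]
ft_force: [0.3, 0.3, -0.4]
finger_gap: 85.7
grip_force: 0.0
```

>>> jog_arm(
  rows=[
    [[0,0,0],[0,0,0]],
    [[0,0,0],[0,0,0]],
    [[0,0,0],[0,0,0]],
  ],
  grip=70,
)

```text
time: 18.9
tool_pos: [575.5, -24.4, -13.8]
tcp_rot: [180.0, 0.0, 99.6]
ft_force: [0.4, -0.5, -1.1]
finger_gap: 69.8
grip_force: 0.0
```

```bash
python3 -c "
from gate import *
from blk import blk
plan(-125,-27,120);gate('g12');blk('g12t')"
```

```text
t 18.9 chute xy -125.2 -27.1 z -13.8 gap 69.8 F [ 0.4 -0.5 -1.1] rpy [180.    0.   99.6]
shift [ 2.000e-01 -1.000e-01 -1.338e+02] rot [0.0003 0.     0.0002] world [575.4 -24.2 120. ]
scene rail n,y,z 297 -90.9 54.2 flap n,zmax 0  block x [-95.1 104. ]
top rail n,y,z 0   flap n,zmax 0  block x [-99.6 100.3]
block moved 138.9 score 0.77
```

Gate shut. Lifting away.

>>> jog_arm(
  rows=[
    [[0,0,-15],[0,0,0]],
    [[0,0,-40],[0,0,0]],
    [[0,0,-80],[0,0,0]],
    [[0,0,-120],[0,0,0]],
    [[0,0,-160],[0,0,0]],
    [[0,0,-200],[0,0,0]],
    [[0,0,-220],[0,0,0]],
    [[-50,0,-220],[0,0,0]],
    [[-100,0,-220],[0,0,0]],
    [[-150,0,-220],[0,0,0]],
  ],
)

```text
time: 20.0
tool_pos: [600.7, -173.6, 208.2]
tcp_rot: [179.9, 0.1, 99.7]
ft_force: [1.1, 0.3, 0.3]
finger_gap: 69.7
grip_force: 0.0
```

>>> jog_arm(
  rows=[
    [[-50,0,0],[0,0,0]],
    [[-100,0,0],[0,0,0]],
    [[-150,0,0],[0,0,0]],
    [[-150,0,0],[0,0,0]],
    [[-150,0,0],[0,0,0]],
  ],
)

```text
time: 20.5
tool_pos: [624.7, -321.5, 206.2]
tcp_rot: [-180.0, -0.0, 99.4]
ft_force: [0.9, 0.6, 0.9]
finger_gap: 69.8
grip_force: 0.0
```

```bash
python3 -c "
from gate import *
from blk import blk
plan(-111,-27,120);gate('g13');blk('g13t')
p=cv2.imread('pics/g13t.png');cv2.imwrite('pics/c8.png',cv2.resize(p[100:280,190:450],None,fx=3,fy=3,interpolation=cv2.INTER_CUBIC))"
```

```text
t 20.5 chute xy -426.3 -26.3 z 206.2 gap 69.8 F [0.9 0.6 0.9] rpy [-180.    -0.    99.4]
shift [3.153e+02 1.000e-01 8.640e+01] rot [-0.0004 -0.0007 -0.0021] world [573.1 -10.4 120. ]
scene rail n,y,z 295 -90.8 54.1 flap n,zmax 0  block x [-99.  104.1]
top rail n,y,z 227 -88.6 51.6 flap n,zmax 0  block x [-99.6 100.6]
block moved 138.9 score 0.78
```

View pics/c8.png

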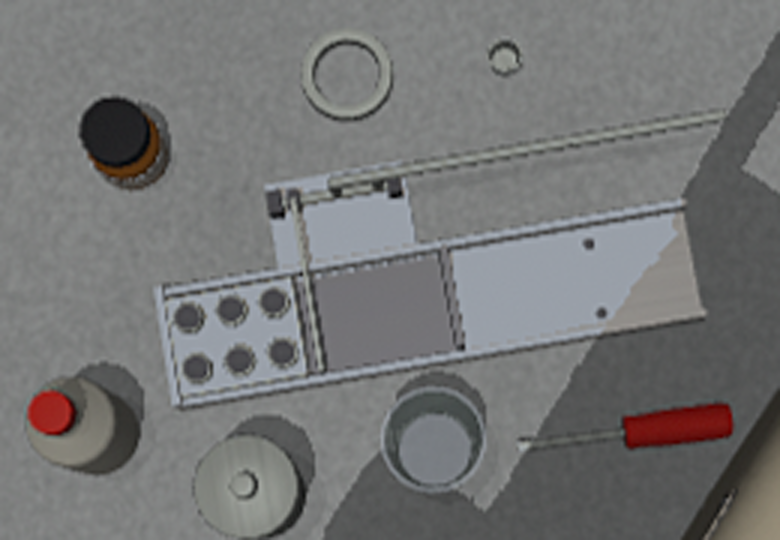

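The carrier is home against the end stop (block at (235,340)), and the flap is shut behind the block at (310,290). The bystanders are undisturbed and the arm is clear.

```bash
python3 -c "
from bench import r
print(r.hand_in())"
```

```text
the job is handed in; nothing more can be done
None
```

I pushed the carrier home against the end stop (it moved 139 mm, then stalled with force rising), the gate is shut behind the block, the arm is clear, and the job was handed in at about 20.5 s; a first pass held the gate open but passed over the tab without moving the carrier.

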